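# Steer the pilot light into the green ring

### The job

Aim the microscope's pilot light: turn the orange and the black wing knob of the tilted mirror mount until the red light spot lies wholly inside the green ring on the white target stage, then let go. Do not touch the mirror, and leave the other things on the table where they stand.

Things in the scene. Friction and masses are not known exactly. Their poses are not given: they have to be found in the camera images.
- stand: aiming stand, fixed: aluminium base plate 360 x 410 mm, 12 mm thick, carrying a turning mirror head, a white target stage and a bracket with the orange knob. Its origin is on the table, on the head's upright turning axis; x points away from the robot (turned by the stand's yaw), y to the left. The base plate reaches from x -110 to +250 mm and from y -215 to +195 mm
- plate_c (a point): centre of the grey tilted plate of the head that carries the black knob, 200 mm above the table: 150 x 140 mm, 12 mm thick. Its normal is 25 degrees from vertical, facing up and towards the robot. Axes of the point: those of the head (z up, x forward). The mirror hangs under it; the black pilot light on the head shines up on the mirror, which throws the red spot on the stage
- stage_c (a point): centre of the white target stage's top: a plate 140 x 140 mm, top 24 mm above the table, beyond the head as seen from the robot (160 mm along the stand's x from its origin)
- knob_a_grip (a point): grip point of the orange (lower, right-hand, on a bracket) wing knob: disc 54 mm across, 8 mm thick, with a grip bar 60 mm long, 14 mm wide, 44 mm tall standing on it. The point is on the turning axis, 14 mm below the bar's outer end, 30 mm above the disc. z: turning axis, out of the plate (25 degrees from vertical, leaning to the robot); x: along the bar; y: across its 14 mm
- knob_b_grip (a point): grip point of the black (upper, on the head) wing knob: disc 54 mm across, 8 mm thick, with a grip bar 60 mm long, 14 mm wide, 44 mm tall standing on it. The point is on the turning axis, 14 mm below the bar's outer end, 30 mm above the disc. z: turning axis, out of the plate (25 degrees from vertical, leaning to the robot); x: along the bar; y: across its 14 mm
- knob_a (a joint): angle of the orange knob, rad, -2.2 to 2.2, growing clockwise as one looks down on it; stays where left (friction about 0.12 N m). Each rad clockwise swings the whole head, and with it spot and black knob, 0.21 rad to the left (anticlockwise from above) about the upright axis through the stand's origin: 34 mm at the stage's centre. At 0 head and spot are on the stand's x axis
- knob_b (a joint): angle of the black knob, rad, -2.2 to 2.2, growing clockwise as one looks down on it; stays where left (friction about 0.08 N m). It tilts the mirror: each rad clockwise brings the spot 30 mm nearer to the upright axis through the stand's origin (towards the robot), anticlockwise farther out. At 0 the spot is 160 mm from that axis. At 0 either knob's bar points up the slope
- spot_c (a point): centre of the red light spot, a disc of light 16 mm across on top of the white target stage
- ring_green_c (a point): centre of the green ring mark on the target stage: 32 mm inside diameter, 40 mm outside. There are four such rings (green, yellow, blue, black), one towards each corner of the stage about 30 mm from its centre lines; which colour is at which corner changes
- mirror: the mirror in its frame, under the tilted plate: frame 110 x 120 mm, round glass 90 mm across facing down and away from the robot; origin between glass and plate. It tilts by itself as the black knob turns
- amber_bottle: small amber glass bottle with white cap, 34 mm across, 70 mm high, on the stand's base plate; origin at the centre of its underside
- cast: plaster dental cast, a sand-coloured 62 x 64 mm block 22 mm high with small white teeth on top, on the stand's base plate; origin at the centre of its underside
- cup: white plastic cup, 72 mm across, 85 mm high, left of the stand; origin at the centre of its underside
- jar: green glass jar with white cap, 70 mm across, 70 mm high, left of the stand; origin at the centre of its underside
- tray: low steel tray, 130 x 200 mm, 22 mm high, right of the stand, with a 150 mm steel hand instrument lying in it; origin at the centre of its underside
- case: purple plastic case, 140 x 90 mm, 35 mm high, right of the stand; origin at the centre of its underside

How it is judged:
At the end, for the whole second after the job is handed in: The red spot is wholly inside the green ring (its centre within 8 mm of the ring's centre), and both knobs are still (under 0.05 rad/s) (horizontal distance between spot_c and ring_green_c below 0.008 m and velocity of joint knob_a between -0.05 and 0.05 rad/s and velocity of joint knob_b between -0.05 and 0.05 rad/s); the robot touches nothing.
It fails at once if another thing on the table is pushed more than 30 mm from its place or knocked over (distance of any of amber_bottle, cast, cup, jar, tray, case from where it was at the start of the episode above 0.03 m or angle between any of amber_bottle, cast, cup, jar, tray, case's own z axis and vertical above 0.5 rad).
It fails at once if the mirror is touched with more than 1 N (contact force between mirror and anything else above 1 N).
It also fails if it takes over 48 s, if anything falls off the work surface, if the arm or the gripper's body presses on something with over 40 N, if the wrist force passes 120 N, or if a joint passes its speed limit or range.

### The arm

A 6-joint arm with a two-finger parallel gripper is mounted at the origin on the work surface. World frame = base frame: x ahead of the robot, y to its left, z up, the work surface at z = 0. Lengths are in m, angles in rad, forces in N, time in s.
With the tool pointing down it reaches from about 0.3 to 0.875 m from the base axis. Payload 6.4 kg.
Tool frame: the origin (TCP) lies midway between the tips of the shut fingers; the grasp point (between the pads) lies 19 mm behind it (ctrl.pinch_z is the distance from the TCP to the grasp point, in m); z points along the fingers, y is the line along which they close (so a half turn about z gives the same grasp; the last joint's range is limited). The gripper opens to 85 mm and grips with 20 to 120 N. Pads are 22 mm wide; open, the fingers measure 114 mm over their backs; the gripper's body (76 mm by 85 mm) begins 54 mm behind the grasp point. The pads swing forward as they close: fully open they stand 13 mm farther back than shut.
Start: joints at [-1.487, 0.181, 1.607, -0, 1.354, -0.206], TCP at [0.164, -0.551, 0.231] pointing down, gripper open.
Joint ranges: [-2.99, 2.99], [-0.89, 2.07], [0.3, 2.58], [-1.14, 4.28], [0, 2.63], [-3.12, 3.12]. Speed limits (rad/s): [2.57, 2.57, 3.01, 3.14, 3.14, 3.14].

### API

Orientations are given as a unit quaternion [w, x, y, z].
In Python, from bench import ctrl gives the robot as it stands.
- The arm moves only by the tool apply_moves, never from a script. Its argument "moves" is a list of rows, each an object with "jaw": the opening, from 0 (shut) to 1 (fully open); "offset": the shift along the tool's x, y, z in mm, a list of three; "rot": the turn, a rotation vector about the tool's x, y, z in degrees, a list of three. In form: [{"jaw": jaw, "offset": [dx, dy, dz], "rot": [ax, ay, az]}, ...]. A call has exactly 5 rows; each row shifts and turns the commanded pose from where the row before left it, along the tool's axes as they then stand; what a row does not reach is not made up. A row lasts 1/8 s, in which the tool goes at most 62.5 mm and 10.7 degrees, less where a joint would pass 70% of its speed; a pose out of reach is approached as far as the arm can. A call is refused whole if a number of a shift passes 62.5 or a number of a turn 10.7, either way. A call with a gripper value outside its range is refused whole. The fingers move at their own pace and stop on an object; the grip force is fixed at half the most. Time passes only in rows, so rows that do not move let the fingers close, or fill a call up. It gives the time, the measured TCP pose, the force, the opening and the grip force at its end, in the units of the state.
- ctrl.get_obs(): the state, without advancing time (a new reading comes with each control period).
- ctrl.camera(name): name is "scene" or "top" or "wrist"; returns (picture, depth): 400x640x3 uint8, red, green, blue; 400x640 float32, m along the optical axis (not along the pixel's ray), 0 where there is no reading.
- ctrl.camera_params(name): a dict with "K" (3x3 intrinsics, pixels), "dist" ([k1, k2, p1, p2, k3] as OpenCV has them; the pictures are not rectified), "cam_to_world" (4x4, takes a point from camera to world coordinates); the wrist camera has in their place "mount" (4x4, takes a point from camera to tool coordinates, whose origin is the TCP and whose axes are the flange's). Camera axes: x right, y down, z forward; pixel columns grow to the right and rows downward; lengths in m; the calibration is good to about 2 mm. A picture is of the moment at which its call begins: read the wrist's pose just before it. camera_params takes no time and is no camera call.
- ctrl.hand_in(): hands the job in; it is judged then, once.
Trained networks look in the newest picture that a camera, given by its name, has taken for a name from the list of things; names that differ only in an ending like _2 or _b are one class to them, and where a whole thing is asked for, a point or a joint stands for the part that bears it (a point fixed in the world has none). Each returns a list of dicts, best first, with "score" (0 to 1); they miss things now and then, are a little off and sometimes report something else, mostly with a low value. They report only what shows in the picture. A call takes as long as a camera call.
- ctrl.outline_of(camera, target): "region" (400x640 bool, what is visible of it) and "position" ([column, row] in pixels, amid what is visible of it).
The state is a dict: "time_s": time; "q": joint angles; "dq": joint speeds; "joint_efforts": joint torques, N m; "eef_pos": TCP position; "eef_rot": TCP orientation; "wrist_force": force on the tool from outside, world axes, zero at the start; "torque": the same for the moment, N m; "opening": opening from 0.0 (shut) to 1.0 (fully open); "grasp_force": force on a finger pad.
Only numpy, scipy, OpenCV 4.12 (cv2) and the standard library are available. Lean on these libraries where they do the work, as an engineer would, in place of code of your own. Each camera call takes 0.05 s, during which the arm holds its last target. There are 200 camera calls.

## Working session

There is one attempt and no reset: what is moved stays moved. The work goes in short steps, Python scripts to look and compute and a tool call to move; the robot and the scene stay as the last step left them, time stands still between calls to the robot, and variables do not carry over. Pictures are saved under pics/ and viewed, at most 10 in all, crops included, and the job is handed in when it is done.

Besides the shell and the picture viewer there is one more tool, called after ">>>" in YAML: its name, and indented under it one key for each argument. apply_moves: Moves the arm, as the interface text tells. Its arguments: {"type":"object","properties":{"moves":{"type":"array"}},"required":["moves"]}

```bash
mkdir -p pics; cat > h.py <<'E'
import numpy as np, cv2
from bench import ctrl
from scipy.spatial.transform import Rotation as R
def params(n):
    p=ctrl.camera_params(n); K=np.array(p["K"]);d=np.array(p["dist"])
    if n=="wrist":
        o=ctrl.get_obs();T=np.eye(4);q=o["eef_rot"];T[:3,:3]=R.from_quat([q[1],q[2],q[3],q[0]]).as_matrix();T[:3,3]=o["eef_pos"]
        C=T@np.array(p["mount"])
    else: C=np.array(p["cam_to_world"])
    return K,d,C
def pts(n,px,depth=None,z=None,P=None):
    K,d,C=P or params(n); px=np.atleast_2d(np.array(px,float))
    u=cv2.undistortPoints(px[:,None],K,d)[:,0]; r=np.c_[u,np.ones(len(u))]
    if z is None:
        dd=depth[px[:,1].round().astype(int),px[:,0].round().astype(int)]; pc=r*dd[:,None]
        return pc@C[:3,:3].T+C[:3,3]
    rw=r@C[:3,:3].T; t=(z-C[2,3])/rw[:,2]
    return C[:3,3]+rw*t[:,None]
def save(n,img): cv2.imwrite("pics/"+n+".png",cv2.cvtColor(img,cv2.COLOR_RGB2BGR))
E
python3 - <<'E'
from h import *
out=[]
for n in ["scene","top"]:
    P=params(n);im,de=ctrl.camera(n); save(n+"0",im); np.savez("pics/"+n,im=im,de=de)
    print(n,P[2].round(3).tolist())
    for t in ["knob_a_grip","knob_b_grip","plate_c","stage_c","spot_c","ring_green_c","stand"]:
        for r in ctrl.outline_of(n,t)[:3]:
            m=r["region"]&(de>0); ys,xs=np.nonzero(m)
            if len(xs)==0: print(t,r["score"],r["position"]);continue
            w=pts(n,np.c_[xs,ys],de)
            print(t,round(r["score"],2),np.round(r["position"]),m.sum(),np.median(w,0).round(3),w.min(0).round(3),w.max(0).round(3))
print(ctrl.get_obs())
E
```

```text
scene [[0.496, 0.521, -0.695, 1.487], [0.868, -0.31, 0.388, -0.5], [-0.013, -0.795, -0.606, 0.922], [0.0, 0.0, 0.0, 1.0]]
knob_a_grip 0.92 [256. 205.] 306 [ 0.618 -0.17   0.203] [ 0.383 -0.191 -0.001] [ 0.638 -0.052  0.237]
knob_b_grip 0.63 [312. 175.] 257 [ 0.622 -0.012  0.247] [ 0.214 -0.033 -0.   ] [0.641 0.208 0.282]
plate_c 0.86 [309. 213.] 3159 [ 0.618 -0.016  0.075] [ 0.267 -0.081 -0.006] [0.762 0.204 0.282]
plate_c 0.54 [313. 253.] 14174 [ 0.667 -0.049  0.014] [ 0.306 -0.223 -0.005] [0.854 0.221 0.282]
stage_c 0.74 [312. 252.] 14201 [ 0.667 -0.048  0.014] [ 0.306 -0.223 -0.004] [0.854 0.2   0.282]
stage_c 0.68 [362. 230.] 212 [0.692 0.115 0.048] [0.648 0.104 0.01 ] [0.704 0.137 0.085]
ring_green_c 0.6 [256. 207.] 336 [ 0.618 -0.17   0.202] [ 0.35  -0.192 -0.002] [ 0.638 -0.044  0.237]
ring_green_c 0.54 [319. 193.] 110 [ 0.655 -0.008  0.208] [ 0.423 -0.067 -0.002] [0.659 0.134 0.213]
stand 0.67 [313. 250.] 14178 [ 0.667 -0.049  0.014] [ 0.306 -0.223 -0.004] [0.854 0.194 0.282]
top [[-0.001, -0.984, 0.176, 0.401], [-1.0, 0.001, 0.002, 0.01], [-0.002, -0.176, -0.984, 1.219], [0.
[... 601 characters left out ...]
 0.285]
{'time_s': 0.8, 'q': array([-1.48732156e+00,  1.80795392e-01,  1.60699508e+00,  6.88853396e-06,
        1.35380411e+00, -2.06297047e-01]), 'dq': array([ 0.00191384,  0.00158908, -0.00038653, -0.00095262, -0.00087753,
       -0.00013156]), 'joint_efforts': array([-3.35453124e-04, -4.44799948e+01, -3.51665604e+01, -4.27587265e-04,
        4.93490170e-04,  7.09567232e-06]), 'eef_pos': array([ 0.16431866, -0.55103792,  0.23129343]), 'eef_rot': array([-7.58940956e-07,  9.89522492e-01,  1.44378800e-01,  3.41651473e-06]), 'wrist_force': array([ 0.45526874,  0.14514429, -0.05984023]), 'torque': array([-0.02303805,  0.00126775,  0.01327356]), 'grasp_force': 0.0, 'opening': 1.0022099268726914}
```

```bash
python3 - <<'E'
from h import *
a=cv2.imread("pics/top0.png")[80:290,210:450]; b=cv2.imread("pics/scene0.png")[130:340,190:430]
c=np.vstack([cv2.resize(a,None,fx=3,fy=3,interpolation=3)[:600]]); 
cv2.imwrite("pics/t1.png",cv2.resize(a,(686,600),interpolation=2));cv2.imwrite("pics/s1.png",cv2.resize(b,(686,600),interpolation=2))
E
```

```text
(no output)
```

View pics/t1.png

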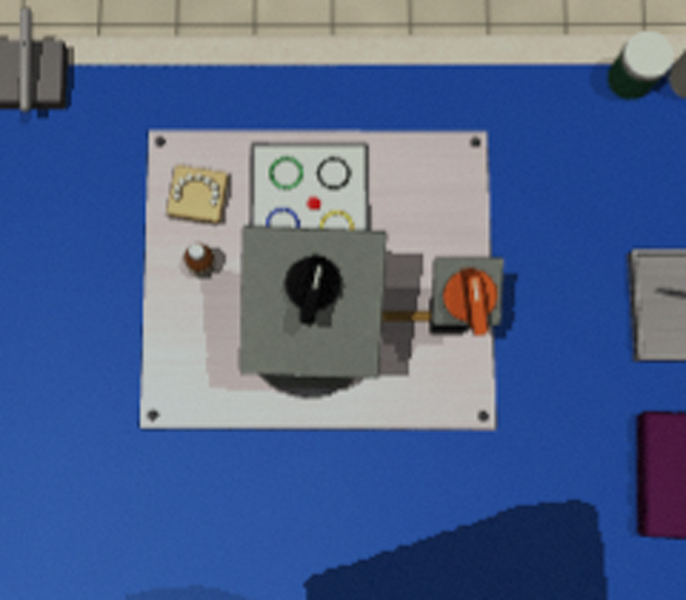

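View pics/s1.png

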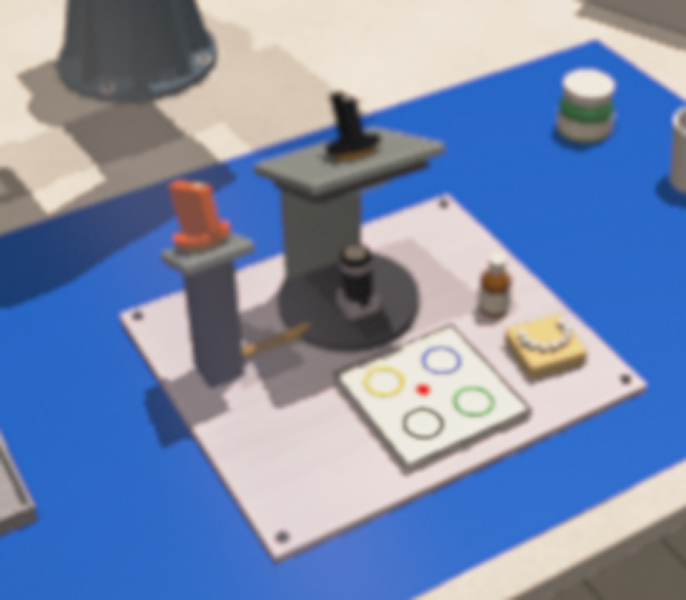

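The top view shows the green ring at crop (286,173), the red spot at (313,203), the black knob at (313,283) and the orange knob at (472,297). In the scene view the spot is at (423,390) and the green ring at (474,401). Next I'll measure them precisely.

```bash
python3 - <<'E'
from h import *
S={}
for n,box in [("top",(80,290,210,450)),("scene",(130,340,190,430))]:
    f=np.load(f"pics/{n}.npz");im,de=f["im"],f["de"]
    hsv=cv2.cvtColor(im,cv2.COLOR_RGB2HSV); H,s,V=[hsv[...,i].astype(int) for i in range(3)]
    B=np.zeros(H.shape,bool);B[box[0]:box[1],box[2]:box[3]]=1
    ok=lambda m:m&B
    P=params(n)
    def stagepts(m):
        ys,xs=np.nonzero(ok(m)); w=pts(n,np.c_[xs,ys],z=0.024,P=P); 
        k=(abs(w[:,0]-0.76)<0.09)&(abs(w[:,1])<0.09); return w[k]
    r=stagepts(((H<8)|(H>172))&(s>150)&(V>120)); g=stagepts((H>45)&(H<85)&(s>90))
    y=stagepts((H>20)&(H<35)&(s>90)); 
    for nm,w in [("spot",r),("green",g),("yel",y)]:
        if len(w): c=(w.min(0)+w.max(0))/2; print(n,nm,len(w),np.median(w,0).round(4) if nm=="spot" else c.round(4),np.ptp(w,0).round(3))
    # knobs
    ys,xs=np.nonzero(ok((H<14)&(s>170)&(V>90)&(de>0)));w=pts(n,np.c_[xs,ys],de,P=P); k=w[:,2]>0.13; w=w[k]
    print(n,"orange",len(w),w.min(0).round(3),w.max(0).round(3)); S[n+"o"]=w
    ys,xs=np.nonzero(ok((V<75)&(de>0)));w=pts(n,np.c_[xs,ys],de,P=P); k=(w[:,2]>0.2)&(abs(w[:,0]-.61)<.05)&(abs(w[:,1])<.06); w=w[k]
    print(n,"black",len(w),w.min(0).round(3),w.max(0).round(3)); S[n+"b"]=w
    # plate points: grey
    ys,xs=np.nonzero(B&(de>0));w=pts(n,np.c_[xs,ys],de,P=P)
    k=(w[:,2]>.15)&(w[:,2]<.26)&(abs(w[:,1]+.01)<.09)&(s[ys,xs]<60)&(V[ys,xs]>80); q=w[k]
    c=np.median(q,0);u,_,vt=np.linalg.svd(q-c,0) if 0 else np.linalg.svd(q-c,full_matrices=False);nn=vt[2]*np.sign(vt[2,2])
    print(n,"plate",len(q),((q.min(0)+q.max(0))/2).round(4),"ext",np.ptp(q,0).round(3),"normal",nn.round(3))
    k=(w[:,2]>.006)&(w[:,2]<.019); q=w[k][:,:2].astype(np.float32); print(n,"base",cv2.minAreaRect(q))
for k in S:
    w=S[k]; t=w[w[:,2]>np.percentile(w[:,2],98)-.02]; print(k,t.mean(0).round(4),len(t))
np.savez("pics/knobs",**S)
E
```

```text
top spot 13 [ 0.7553 -0.0124  0.024 ] [0.011 0.01  0.   ]
top green 18 [0.7942 0.018  0.024 ] [0.035 0.034 0.   ]
top yel 23 [ 0.712  -0.0341  0.024 ] [0.066 0.051 0.   ]
top orange 235 [ 0.569 -0.195  0.173] [ 0.634 -0.141  0.237]
top black 361 [ 0.569 -0.037  0.2  ] [0.643 0.02  0.284]
top plate 2130 [ 0.6004 -0.0077  0.2056] ext [0.143 0.141 0.068] normal [-0.418  0.017  0.908]
top base ((0.6381709575653076, -0.05133745074272156), (0.6735633611679077, 0.8299533128738403), 0.1891249418258667)
scene spot 7 [ 0.755  -0.0116  0.024 ] [0.008 0.007 0.   ]
scene yel 11 [ 0.7295 -0.0384  0.024 ] [0.029 0.037 0.   ]
scene orange 13 [ 0.583 -0.188  0.187] [ 0.636 -0.149  0.234]
scene black 284 [ 0.585 -0.059  0.204] [0.659 0.049 0.28 ]
scene plate 625 [ 0.6059 -0.01    0.2136] ext [0.137 0.137 0.085] normal [-0.399  0.008  0.917]
scene base ((0.47775375843048096, 0.15121015906333923), (0.8822552561759949, 0.97944176197052), 66.3919906616211)
topo [ 0.5948 -0.1663  0.2246] 78
topb [ 0.599  -0.0074  0.2703] 104
sceneo [ 0.6015 -0.1688  0.2257] 6
sceneb [ 0.6187 -0.0139  0.2655] 59
```

```bash
python3 - <<'E'
from h import *
S=np.load("pics/knobs.npz"); n=np.array([-.4226,0,.9063]);up=np.array([.9063,0,.4226]);l=np.array([0,1.,0])
for k in ["topo","topb","sceneb"]:
    w=S[k]; h=w@n; hm=np.percentile(h,97)
    for cut in (.008,.015):
        t=w[h>hm-cut]; q=np.c_[t@up,t@l].astype(np.float32); r=cv2.minAreaRect(q)
        c=r[0]; cw=up*c[0]+l*c[1]+n*hm; u,s,vt=np.linalg.svd(q-q.mean(0),full_matrices=False);v=vt[0]*np.sign(vt[0,0])
        print(k,len(t),"top",cw.round(4),"mean",(t.mean(0)).round(4),"grip",(cw-.014*n).round(4),"rect",np.round(r[1],3),"bar angle cw deg",np.degrees(np.arctan2(-v[1],v[0])).round(1),h.min().round(3),hm.round(3))
p=ctrl.camera_params("wrist");print(np.round(p["mount"],3).tolist(), np.round(p["K"],0).tolist(),ctrl.pinch_z)
# base corner bolts & stage
px=np.array([[160,142],[475,142],[483,415],[153,415]])/2.8577+[210,80]
print(pts("top",px,z=.013).round(4))
f=np.load("pics/top.npz")
E
```

```text
topo 76 top [ 0.5927 -0.1669  0.228 ] mean [ 0.5905 -0.1667  0.2242] grip [ 0.5986 -0.1669  0.2153] rect [0.055 0.013] bar angle cw deg -10.9 -0.108 -0.044
topo 78 top [ 0.5928 -0.1669  0.228 ] mean [ 0.5913 -0.1666  0.2243] grip [ 0.5987 -0.1669  0.2153] rect [0.055 0.013] bar angle cw deg -10.2 -0.108 -0.044
topb 104 top [ 0.5936 -0.0069  0.2718] mean [ 0.5936 -0.0065  0.2692] grip [ 0.5995 -0.0069  0.2591] rect [0.014 0.059] bar angle cw deg 11.9 -0.07 -0.005
topb 110 top [ 0.5937 -0.0069  0.2718] mean [ 0.595  -0.0066  0.2693] grip [ 0.5996 -0.0069  0.2592] rect [0.014 0.059] bar angle cw deg 11.9 -0.07 -0.005
sceneb 28 top [ 0.6052 -0.0138  0.2694] mean [ 0.6107 -0.0137  0.2697] grip [ 0.6111 -0.0138  0.2567] rect [0.044 0.008] bar angle cw deg 7.5 -0.092 -0.012
sceneb 48 top [ 0.603  -0.0098  0.2684] mean [ 0.6127 -0.0134  0.2661] grip [ 0.609  -0.0098  0.2557] rect [0.01 0.05] bar angle cw deg 6.3 -0.092 -0.012
[[0.0, -0.958, -0.288, 0.073], [1.0, 0.0, -0.0, 0.001], [0.0, -0.288, 0.958, -0.142], [0.0, 0.0, 0.0, 1.0]] [[310.0, 0.0, 320.0], [0.0, 310.0, 198.0], [0.0, 0.0, 1.0]] 0.0187
[[ 0.8349  0.1698  0.013 ]
 [ 0.8343 -0.2099  0.013 ]
 [ 0.5054 -0.2088  0.013 ]
 [ 0.5057  0.1709  0.013 ]]
```

```bash
cat >> h.py <<'E'
n=np.array([-.4226,0,.9063])
def goal(grip,cwdeg,back,nn=n):
    nn=nn/np.linalg.norm(nn); up=np.cross([0,1.,0],nn); up/=np.linalg.norm(up); l=np.cross(nn,up); a=np.radians(cwdeg)
    x=up*np.cos(a)-l*np.sin(a); z=-nn; M=np.c_[x,np.cross(z,x),z]
    return np.array(grip)+z*(.0187-back),M
def cur():
    o=ctrl.get_obs();q=o["eef_rot"]; return np.array(o["eef_pos"]),R.from_quat([q[1],q[2],q[3],q[0]]).as_matrix(),o
def plan(p1,M1,N):
    p,M,o=cur(); rv=R.from_matrix(M.T@M1).as_rotvec(); d=(p1-p)/N
    print("t",o["time_s"],"dist",np.linalg.norm(p1-p).round(4),"rot",np.degrees(rv).round(1))
    for i in range(N):
        print((M.T@d*1000).round(1).tolist(),np.degrees(rv/N).round(2).tolist()); M=M@R.from_rotvec(rv/N).as_matrix()
E
python3 - <<'E'
from h import *
plan(*goal([.599,-.167,.215],-10.5,.1),10)
E
```

```text
t 0.8 dist 0.5577 rot [-5.9 24.3  6. ]
[49.3, -25.4, -5.7] [-0.59, 2.43, 0.6]
[49.3, -25.8, -3.9] [-0.59, 2.43, 0.6]
[49.1, -26.3, -2.1] [-0.59, 2.43, 0.6]
[48.9, -26.8, -0.3] [-0.59, 2.43, 0.6]
[48.6, -27.3, 1.5] [-0.59, 2.43, 0.6]
[48.2, -27.9, 3.3] [-0.59, 2.43, 0.6]
[47.7, -28.4, 5.0] [-0.59, 2.43, 0.6]
[47.2, -29.0, 6.8] [-0.59, 2.43, 0.6]
[46.5, -29.5, 8.4] [-0.59, 2.43, 0.6]
[45.8, -30.1, 10.1] [-0.59, 2.43, 0.6]
```

>>> apply_moves:
  moves:
    - {"jaw": 1,"offset": [49,-26,-6],"rot": [-0.6,2.4,0.6]}
    - {"jaw": 1,"offset": [49,-26,-4],"rot": [-0.6,2.4,0.6]}
    - {"jaw": 1,"offset": [49,-26,-2],"rot": [-0.6,2.4,0.6]}
    - {"jaw": 1,"offset": [49,-27,0],"rot": [-0.6,2.4,0.6]}
    - {"jaw": 1,"offset": [49,-27,2],"rot": [-0.6,2.4,0.6]}

```text
time_s: 1.42
eef_pos: [0.3654, -0.3575, 0.2597]
eef_rot: [0.011, 0.987, 0.117, 0.108]
wrist_force: [0.2, 0.1, 0.7]
opening: 0.999
grasp_force: 0.0
```

>>> apply_moves:
  moves:
    - {"jaw": 1,"offset": [48,-28,3],"rot": [-0.6,2.4,0.6]}
    - {"jaw": 1,"offset": [48,-28,5],"rot": [-0.6,2.4,0.6]}
    - {"jaw": 1,"offset": [47,-29,7],"rot": [-0.6,2.4,0.6]}
    - {"jaw": 1,"offset": [46,-30,8],"rot": [-0.6,2.4,0.6]}
    - {"jaw": 1,"offset": [46,-30,10],"rot": [-0.6,2.4,0.6]}

```text
time_s: 2.05
eef_pos: [0.5651, -0.1654, 0.2878]
eef_rot: [0.022, 0.972, 0.089, 0.214]
wrist_force: [0.5, -0.5, 0.1]
opening: 0.998
grasp_force: 0.0
```

```bash
python3 - <<'E'
from h import *
print(ctrl.get_obs()["q"].round(2))
plan(*goal([.599,-.167,.215],-10.5,.0),5)
P=params("wrist");im,de=ctrl.camera("wrist");save("w1",im);np.savez("pics/w1",im=im,de=de)
hsv=cv2.cvtColor(im,cv2.COLOR_RGB2HSV); H,s,V=[hsv[...,i].astype(int) for i in range(3)]
ys,xs=np.nonzero((H<14)&(s>170)&(V>90)&(de>0)); w=pts("wrist",np.c_[xs,ys],de,P=P)
up=np.array([.9063,0,.4226]);l=np.array([0,1.,0]); h=w@n; hm=np.percentile(h,97); t=w[h>hm-.006]
q=np.c_[t@up,t@l].astype(np.float32);r=cv2.minAreaRect(q);c=r[0]; print(len(w),len(t),r[1:],(up*c[0]+l*c[1]+n*(hm-.014)).round(4))
v=np.linalg.svd(q-q.mean(0),full_matrices=False)[2][0];print(np.degrees(np.arctan2(-v[1],v[0])))
E
```

```text
[-0.62 -0.11  1.85  0.28  1.05  0.67]
t 2.05 dist 0.099 rot [0.2 0.2 0. ]
[-0.0, 0.2, 19.8] [0.04, 0.04, 0.01]
[-0.0, 0.3, 19.8] [0.04, 0.04, 0.01]
[-0.0, 0.3, 19.8] [0.04, 0.04, 0.01]
[-0.0, 0.3, 19.8] [0.04, 0.04, 0.01]
[-0.1, 0.3, 19.8] [0.04, 0.04, 0.01]
2233 733 ((0.05045894533395767, 0.013556850142776966), 7.812948226928711) [ 0.6021 -0.1666  0.2146]
-178.77005
```

View pics/w1.png

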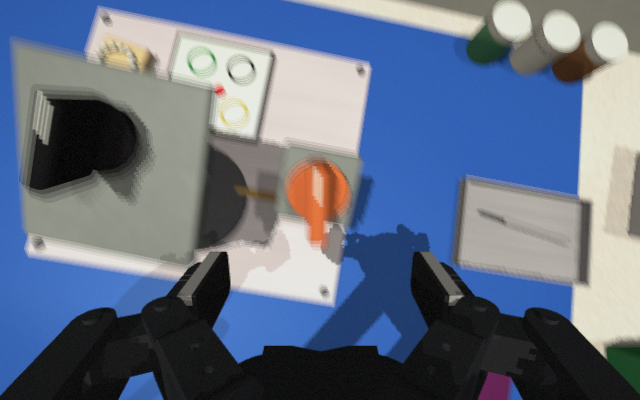

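The wrist view has the orange bar at (318,215), midway between the fingers at columns 230 and 410 and aligned with them, so I'll advance along the tool z.

>>> apply_moves:
  moves:
    - {"jaw": 1,"offset": [1,0,25],"rot": [0,0,0]}
    - {"jaw": 1,"offset": [0,0,25],"rot": [0,0,0]}
    - {"jaw": 1,"offset": [0,0,25],"rot": [0,0,0]}
    - {"jaw": 1,"offset": [0,0,23],"rot": [0,0,0]}
    - {"jaw": 0.3,"offset": [0,0,0],"rot": [0,0,0]}

```text
time_s: 2.72
eef_pos: [0.605, -0.1661, 0.1965]
eef_rot: [0.02, 0.973, 0.09, 0.211]
wrist_force: [-0.4, 0.3, -0.5]
opening: 0.814
grasp_force: 0.0
```

>>> apply_moves:
  moves:
    - {"jaw": 0,"offset": [0,0,0],"rot": [0,0,0]}
    - {"jaw": 0,"offset": [0,0,0],"rot": [0,0,0]}
    - {"jaw": 0,"offset": [0,0,0],"rot": [0,0,0]}
    - {"jaw": 0,"offset": [0,0,0],"rot": [0,0,0]}
    - {"jaw": 0,"offset": [0,0,0],"rot": [0,0,0]}

```text
time_s: 3.35
eef_pos: [0.6059, -0.1662, 0.1999]
eef_rot: [0.021, 0.973, 0.09, 0.213]
wrist_force: [-4.5, 3.9, 6.0]
opening: 0.156
grasp_force: 59.0
```

>>> apply_moves:
  moves:
    - {"jaw": 0,"offset": [0,0,0],"rot": [0,0,9]}
    - {"jaw": 0,"offset": [0,0,0],"rot": [0,0,9]}
    - {"jaw": 0,"offset": [0,0,0],"rot": [0,0,9]}
    - {"jaw": 0,"offset": [0,0,0],"rot": [0,0,9]}
    - {"jaw": 0,"offset": [0,0,0],"rot": [0,0,9]}

```text
time_s: 3.98
eef_pos: [0.6056, -0.1674, 0.1998]
eef_rot: [-0.062, 0.932, -0.292, 0.205]
wrist_force: [-6.6, -2.7, 6.5]
opening: 0.15
grasp_force: 58.9
```

```bash
cat >> h.py <<'E'
def stage():
    for nm in ["scene","top"]:
        P=params(nm);im,de=ctrl.camera(nm)
        hsv=cv2.cvtColor(im,cv2.COLOR_RGB2HSV); H,s,V=[hsv[...,i].astype(int) for i in range(3)]
        for k,m in [("spot",((H<8)|(H>172))&(s>150)&(V>120)),("green",(H>45)&(H<85)&(s>70))]:
            ys,xs=np.nonzero(m); w=pts(nm,np.c_[xs,ys],z=.024,P=P); j=(abs(w[:,0]-.765)<.075)&(abs(w[:,1]+.01)<.075); w=w[j]
            if len(w): print(nm,k,len(w),w.mean(0).round(4),((w.min(0)+w.max(0))/2).round(4),np.ptp(w,0).round(3))
    return im,de,P
E
python3 - <<'E'
from h import *
p,M,o=cur();print(o["time_s"],p.round(4),o["torque"].round(2),o["wrist_force"].round(1)); im,de,P=stage()
E
```

```text
3.975 [ 0.6056 -0.1674  0.1998] [-0.12  0.9   0.12] [-6.6 -2.7  6.5]
scene spot 9 [0.7533 0.0137 0.024 ] [0.7533 0.0137 0.024 ] [0.009 0.009 0.   ]
top spot 10 [0.7554 0.0106 0.024 ] [0.7554 0.0096 0.024 ] [0.007 0.01  0.   ]
top green 36 [0.794  0.0206 0.024 ] [0.7942 0.0197 0.024 ] [0.035 0.037 0.   ]
```

>>> apply_moves:
  moves:
    - {"jaw": 0,"offset": [0,0,0],"rot": [0,0,4]}
    - {"jaw": 0,"offset": [0,0,0],"rot": [0,0,0]}
    - {"jaw": 0.6,"offset": [0,0,0],"rot": [0,0,0]}
    - {"jaw": 1,"offset": [0,0,0],"rot": [0,0,0]}
    - {"jaw": 1,"offset": [0,0,0],"rot": [0,0,0]}

```text
time_s: 4.7
eef_pos: [0.6059, -0.1668, 0.1986]
eef_rot: [-0.069, 0.922, -0.322, 0.203]
wrist_force: [1.6, 0.6, -0.4]
opening: 0.787
grasp_force: 0.0
```

>>> apply_moves:
  moves:
    - {"jaw": 1,"offset": [0,0,-20],"rot": [0,0,0]}
    - {"jaw": 1,"offset": [0,0,-35],"rot": [0,0,0]}
    - {"jaw": 1,"offset": [0,0,-40],"rot": [0,0,0]}
    - {"jaw": 1,"offset": [0,0,-40],"rot": [0,0,-10]}
    - {"jaw": 1,"offset": [0,0,-30],"rot": [0,0,-10]}

```text
time_s: 5.32
eef_pos: [0.5365, -0.1664, 0.3504]
eef_rot: [-0.032, 0.964, -0.154, 0.213]
wrist_force: [0.1, -0.5, 0.0]
opening: 0.999
grasp_force: 0.0
```

```bash
python3 - <<'E'
from h import *
im,de,P=stage(); save("t2",cv2.resize(im[80:290,210:450],(686,600)))
hsv=cv2.cvtColor(im,cv2.COLOR_RGB2HSV); V=hsv[...,2]
ys,xs=np.nonzero((V<75)&(de>0)); w=pts("top",np.c_[xs,ys],de,P=P); w=w[(w[:,2]>.2)&(w[:,2]<.3)&(abs(w[:,0]-.61)<.05)&(abs(w[:,1])<.06)]
th=.15; nn=R.from_rotvec([0,0,th]).apply(n); up=R.from_rotvec([0,0,th]).apply([.9063,0,.4226]); l=np.cross(nn,up)
h=w@nn;hm=np.percentile(h,97);t=w[h>hm-.01];q=np.c_[t@up,t@l].astype(np.float32);r=cv2.minAreaRect(q);c=r[0]
v=np.linalg.svd(q-q.mean(0),full_matrices=False)[2][0];v*=np.sign(v[0])
g=up*c[0]+l*c[1]+nn*(hm-.014);print(len(w),len(t),r[1:],g.round(4),"cw",np.degrees(np.arctan2(-v[1],v[0])))
print(ctrl.get_obs()["q"].round(2))
E
```

```text
scene spot 8 [0.754  0.0149 0.024 ] [0.754  0.0149 0.024 ] [0.008 0.007 0.   ]
top spot 11 [0.7557 0.0125 0.024 ] [0.7554 0.013  0.024 ] [0.007 0.01  0.   ]
top green 35 [0.7935 0.0209 0.024 ] [0.7942 0.0197 0.024 ] [0.035 0.037 0.   ]
363 105 ((0.014221537858247757, 0.057108599692583084), 79.30111694335938) [ 0.6002 -0.0072  0.2597] cw 10.172653
[-0.66 -0.21  1.81  0.28  1.2   1.17]
```

View pics/t2.png

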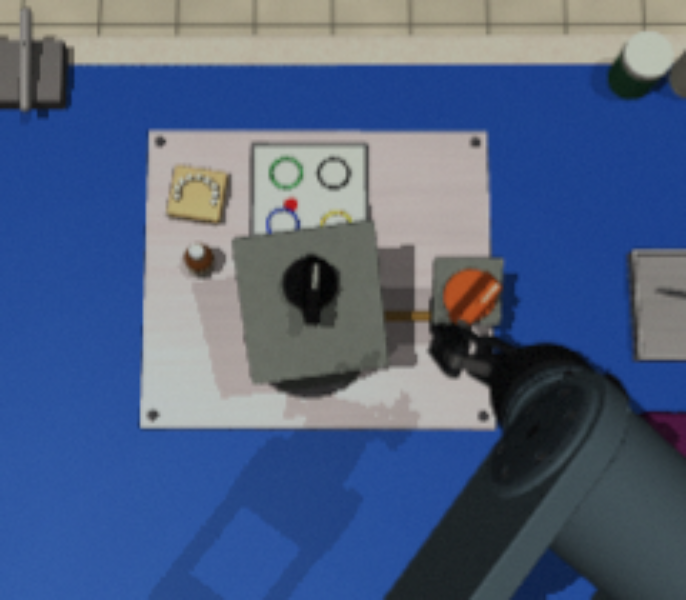

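```bash
python3 - <<'E'
from h import *
Z=R.from_rotvec([0,0,.145]).as_matrix(); g=np.array([.600,-.0072,.259])
_,M=goal(g,10.5,0); M1=Z@M; p1=g+M1[:,2]*(.0187-.09)
plan(p1,M1,5)
E
```

```text
t 5.425 dist 0.1617 rot [  3.8  -1.  -15.3]
[-6.5, -30.7, 7.8] [0.76, -0.2, -3.06]
[-4.8, -30.9, 8.3] [0.76, -0.2, -3.06]
[-3.2, -31.0, 8.7] [0.76, -0.2, -3.06]
[-1.5, -31.0, 9.1] [0.76, -0.2, -3.06]
[0.2, -30.9, 9.5] [0.76, -0.2, -3.06]
```

>>> apply_moves:
  moves:
    - {"jaw": 1,"offset": [-6.5,-31,8],"rot": [0.8,-0.2,-3]}
    - {"jaw": 1,"offset": [-5,-31,8],"rot": [0.8,-0.2,-3]}
    - {"jaw": 1,"offset": [-3,-31,9],"rot": [0.8,-0.2,-3]}
    - {"jaw": 1,"offset": [-1.5,-31,9],"rot": [0.7,-0.2,-3]}
    - {"jaw": 1,"offset": [0,-31,9],"rot": [0.7,-0.2,-3]}

```text
time_s: 6.05
eef_pos: [0.5694, -0.0087, 0.3185]
eef_rot: [-0.039, 0.977, -0.023, 0.21]
wrist_force: [0.9, -0.3, 1.1]
opening: 1.004
grasp_force: 0.0
```

```bash
python3 - <<'E'
from h import *
Z=R.from_rotvec([0,0,.145]).as_matrix(); g=np.array([.600,-.0072,.259])
_,M=goal(g,10.5,0); M1=Z@M; p1=g+M1[:,2]*(.0187)
plan(p1,M1,5)
im,de=ctrl.camera("wrist");save("w2",im)
E
```

```text
t 6.05 dist 0.0856 rot [-0.2  0.4 -0.6]
[0.7, 0.6, 17.1] [-0.05, 0.08, -0.12]
[0.7, 0.5, 17.1] [-0.05, 0.08, -0.12]
[0.7, 0.5, 17.1] [-0.05, 0.08, -0.12]
[0.6, 0.5, 17.1] [-0.05, 0.08, -0.12]
[0.6, 0.5, 17.1] [-0.05, 0.08, -0.12]
```

View pics/w2.png

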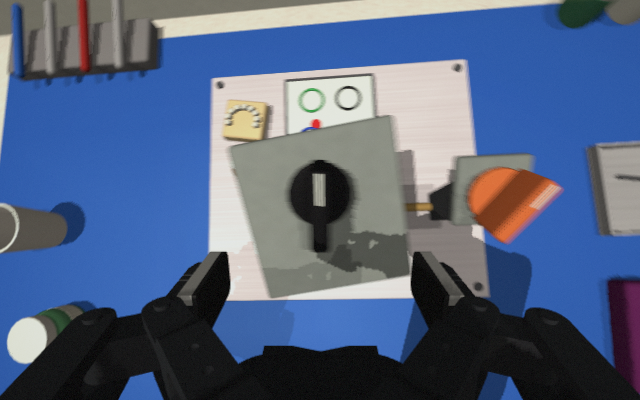

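The wrist view has the black bar at (319,220), centred between the fingers and vertical, so I'll advance and grip.

>>> apply_moves:
  moves:
    - {"jaw": 1,"offset": [1,1,21],"rot": [0,0,0]}
    - {"jaw": 1,"offset": [1,1,21],"rot": [0,0,0]}
    - {"jaw": 1,"offset": [1,0,21],"rot": [0,0,0]}
    - {"jaw": 1,"offset": [0,0,21],"rot": [0,0,0]}
    - {"jaw": 0.3,"offset": [0,0,0],"rot": [0,0,0]}

```text
time_s: 6.72
eef_pos: [0.6057, -0.0063, 0.2419]
eef_rot: [-0.039, 0.977, -0.024, 0.208]
wrist_force: [-0.5, 0.2, 0.9]
opening: 0.818
grasp_force: 0.0
```

>>> apply_moves:
  moves:
    - {"jaw": 0,"offset": [0,0,0],"rot": [0,0,0]}
    - {"jaw": 0,"offset": [0,0,0],"rot": [0,0,0]}
    - {"jaw": 0,"offset": [0,0,0],"rot": [0,0,0]}
    - {"jaw": 0,"offset": [0,0,0],"rot": [0,0,0]}
    - {"jaw": 0,"offset": [0,0,0],"rot": [0,0,0]}

```text
time_s: 7.35
eef_pos: [0.6071, -0.006, 0.2465]
eef_rot: [-0.038, 0.976, -0.022, 0.212]
wrist_force: [-2.7, 4.5, 3.6]
opening: 0.157
grasp_force: 59.4
```

>>> apply_moves:
  moves:
    - {"jaw": 0,"offset": [0,0,0],"rot": [0,0,-8]}
    - {"jaw": 0,"offset": [0,0,0],"rot": [0,0,-8]}
    - {"jaw": 0,"offset": [0,0,0],"rot": [0,0,-8]}
    - {"jaw": 0,"offset": [0,0,0],"rot": [0,0,-8]}
    - {"jaw": 0,"offset": [0,0,0],"rot": [0,0,-8]}

```text
time_s: 7.98
eef_pos: [0.6069, -0.005, 0.2465]
eef_rot: [0.036, 0.924, 0.315, 0.212]
wrist_force: [-3.8, 8.9, 6.9]
opening: 0.152
grasp_force: 59.6
```

```bash
python3 - <<'E'
from h import *
p,M,o=cur();print(o["time_s"],p.round(4),o["torque"].round(2),o["wrist_force"].round(1),o["q"].round(2)); im,de,P=stage()
E
```

```text
7.975 [ 0.6069 -0.005   0.2465] [1.   0.39 0.34] [-3.8  8.9  6.9] [-0.31 -0.03  1.86  0.24  0.93  0.5 ]
scene spot 3 [0.7711 0.0185 0.024 ] [0.7709 0.0181 0.024 ] [0.002 0.007 0.   ]
top spot 7 [0.7744 0.0161 0.024 ] [0.7747 0.0163 0.024 ] [0.011 0.01  0.   ]
top green 31 [0.795  0.0207 0.024 ] [0.7942 0.0197 0.024 ] [0.035 0.037 0.   ]
```

>>> apply_moves:
  moves:
    - {"jaw": 0,"offset": [0,0,0],"rot": [0,0,-8]}
    - {"jaw": 0,"offset": [0,0,0],"rot": [0,0,-8]}
    - {"jaw": 0,"offset": [0,0,0],"rot": [0,0,-8]}
    - {"jaw": 0,"offset": [0,0,0],"rot": [0,0,-8]}
    - {"jaw": 0,"offset": [0,0,0],"rot": [0,0,-8]}

```text
time_s: 8.7
eef_pos: [0.6061, -0.0043, 0.2462]
eef_rot: [0.105, 0.761, 0.613, 0.187]
wrist_force: [-9.8, 10.5, 9.0]
opening: 0.15
grasp_force: 60.2
```

```bash
python3 - <<'E'
from h import *
im,de,P=stage();im,de=ctrl.camera("scene"); save("s3",cv2.resize(im[200:320,290:410],(600,600),interpolation=cv2.INTER_CUBIC))
E
```

```text
scene spot 7 [0.7951 0.0212 0.024 ] [0.7951 0.0216 0.024 ] [0.007 0.007 0.   ]
top spot 13 [0.7963 0.0193 0.024 ] [0.7959 0.0197 0.024 ] [0.011 0.01  0.   ]
top green 35 [0.7935 0.0209 0.024 ] [0.7942 0.0197 0.024 ] [0.035 0.037 0.   ]
```

View pics/s3.png

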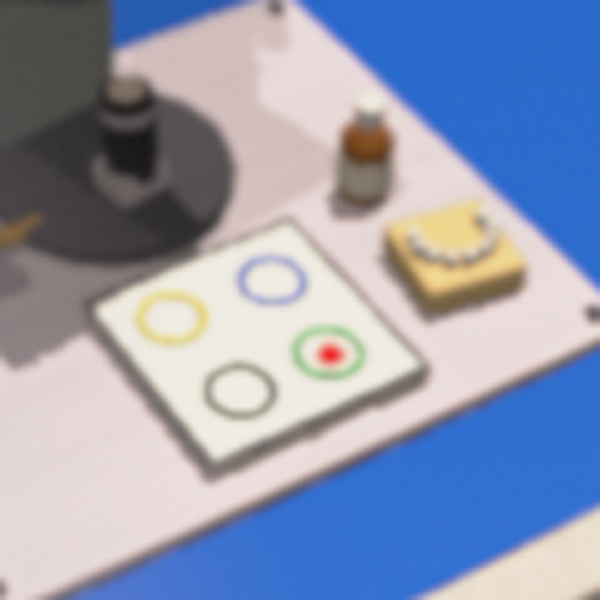

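The spot at (330,355) is within about 2 mm of the centre of the green ring at (328,352). I'll release the knob and retreat.

>>> apply_moves:
  moves:
    - {"jaw": 0,"offset": [0,0,0],"rot": [0,0,0]}
    - {"jaw": 0.5,"offset": [0,0,0],"rot": [0,0,0]}
    - {"jaw": 1,"offset": [0,0,0],"rot": [0,0,0]}
    - {"jaw": 1,"offset": [0,0,0],"rot": [0,0,0]}
    - {"jaw": 1,"offset": [0,0,0],"rot": [0,0,0]}

```text
time_s: 9.48
eef_pos: [0.607, -0.0071, 0.2452]
eef_rot: [0.107, 0.763, 0.61, 0.186]
wrist_force: [-0.9, -0.5, -0.1]
opening: 0.981
grasp_force: 0.0
```

>>> apply_moves:
  moves:
    - {"jaw": 1,"offset": [0,0,-15],"rot": [0,0,0]}
    - {"jaw": 1,"offset": [0,0,-30],"rot": [0,0,0]}
    - {"jaw": 1,"offset": [0,0,-35],"rot": [0,0,0]}
    - {"jaw": 1,"offset": [0,0,-30],"rot": [0,0,0]}
    - {"jaw": 1,"offset": [0,0,0],"rot": [0,0,0]}

```text
time_s: 10.1
eef_pos: [0.5621, -0.0145, 0.3492]
eef_rot: [0.109, 0.762, 0.61, 0.188]
wrist_force: [0.8, 0.5, -0.2]
opening: 1.001
grasp_force: 0.0
```

```bash
python3 - <<'E'
from h import *
im,de,P=stage(); o=ctrl.get_obs(); print(o["time_s"],o["wrist_force"].round(1),o["dq"].round(3))
E
```

```text
scene spot 6 [0.7958 0.0217 0.024 ] [0.7958 0.0217 0.024 ] [0.006 0.007 0.   ]
top spot 13 [0.7963 0.0193 0.024 ] [0.7959 0.0197 0.024 ] [0.011 0.01  0.   ]
top green 36 [0.7909 0.019  0.024 ] [ 0.7558 -0.0036  0.024 ] [0.112 0.084 0.   ]
10.2 [-0.2 -0.8 -0.2] [ 0.003  0.028  0.02  -0.001 -0.002 -0.001]
```

```bash
python3 -c "
from bench import ctrl
print(ctrl.hand_in())"
```

```text
the job is handed in; nothing more can be done
None
```

Both knobs are turned and released, and the job is handed in at about 10 s: the red spot lies inside the green ring, measured about 2 mm from its centre; the hand-in returned no verdict.

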